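# Unstack a sensor kit into its nests

### The arm

A 6-joint arm with a two-finger parallel gripper is mounted at the origin on the work surface. World frame = base frame: x ahead of the robot, y to its left, z up, the work surface at z = 0. Lengths are in m, angles in rad, forces in N, time in s.
With the tool pointing down it reaches from about 0.375 to 0.9 m from the base axis. Payload 3.1 kg.
Tool frame: the origin (TCP) lies at the very end of the fingers, on their centre line; the grasp point (between the pads) lies 19 mm behind it; z points along the fingers, y is the line along which they close (so a half turn about z gives the same grasp; the last joint's range is limited). The gripper opens to 85 mm and grips with 20 to 120 N. Pads are 22 mm wide; open, the fingers measure 114 mm over their backs; the gripper's body (76 mm by 85 mm) begins 54 mm behind the grasp point. The pads swing forward as they close: fully open they stand 13 mm farther back than shut.
Start: joints at [0.999, 0.527, 1.433, -0, 1.181, -0.178], TCP at [0.24, 0.577, 0.231] pointing down, gripper open.
Joint ranges: [-3.08, 3.08], [-0.75, 2.2], [0.22, 2.44], [-1.43, 4.57], [0, 2.65], [-2.85, 2.85]. Speed limits (rad/s): [2.79, 2.79, 3.14, 3.14, 3.14, 3.14].

### API

Orientations are given as a unit quaternion [x, y, z, w].
In Python, from station import sense, snapshot, camera_params, sign_off gives the robot as it stands.
- The arm moves only by the shell command python3 -m handwheel 'ROWS' [OPENING] [FORCE]. ROWS is JSON, a list that holds one entry, the list of rows, each a list of 4 numbers: the shift along the tool's x, y, z in units of 25 mm (1.0 is 25 mm), then the turn about the tool's z in units of 6 degrees (1.0 is 6 degrees). A call has 1 to 20 rows; each row shifts and turns the commanded pose from where the row before left it, along the tool's axes as they then stand; what a row does not reach is not made up. A row lasts 1/8 s, in which the tool goes at most 62.5 mm and 10.7 degrees, less where a joint would pass 70% of its speed; a pose out of reach is approached as far as the arm can. A call is refused whole if a number of a shift passes 1 or a number of a turn 1, either way. A call with a gripper value outside its range is refused whole. OPENING is the finger opening in mm, from 0 to 85.4, set as the call begins (- or left out, the last holds). The fingers move at their own pace and stop on an object; FORCE is the grip in N (left out, the last holds). Time passes only in rows, so rows that do not move let the fingers close. It gives the time, the measured TCP pose, the force, the opening and the grip force at its end, in the units of the state.
- sense(): the state, without advancing time (a new reading comes with each control period).
- snapshot(name): name is "scene" or "top" or "wrist"; returns (picture, depth): 480x640x3 uint8, red, green, blue; 480x640 float32, m along the optical axis (not along the pixel's ray), 0 where there is no reading.
- camera_params(name): a dict with "mtx" (3x3 intrinsics, pixels), "extrinsics" (4x4, takes a point from camera to world coordinates); the wrist camera has in their place "hand_eye" (4x4, takes a point from camera to tool coordinates, whose origin is the TCP and whose axes are the flange's). Camera axes: x right, y up, looking along -z (the intrinsics and any distortion apply to the point x, -y, -z); pixel columns grow to the right and rows downward; lengths in m; the calibration is good to about 2 mm. A picture is of the moment at which its call begins: read the wrist's pose just before it. camera_params takes no time and is no camera call.
- sign_off(): hands the job in; it is judged then, once.
The state is a dict: "t": time; "q": joint angles; "qd": joint speeds; "tau": joint torques, N m; "tcp_pos": TCP position; "tool_rot": TCP orientation; "force": force on the tool from outside, world axes, zero at the start; "ft_torque": the same for the moment, N m; "finger_gap": opening from 0.0 (shut) to 1.0 (fully open); "gripper_force": force on a finger pad.
Only numpy, scipy, OpenCV 4.12 (cv2) and the standard library are available. Lean on these libraries where they do the work, as an engineer would, in place of code of your own. Each camera call takes 0.05 s, during which the arm holds its last target. There are 200 camera calls.

### The job

The four parts of a sensor kit are piled up on the bench. Take the pile apart from the top down, one part at a time, and gently set each part (do not drop it) upright, flat on the floor of the pocket that matches its outline: the brass connector in the small round pocket, the steel converter in the oblong one, the round module in the large round one, the finned heat sink in the square one. Let go of each part before taking the next, and leave the bottle and the screwdriver where they are.

Things in the scene. Friction and masses are not known exactly. Their poses are not given: they have to be found in the camera images.
- connector: Plain brass connector: upright cylinder 24 mm in diameter, 22 mm high, with a black socket face on top; about 50 g. It is the top of the pile, standing on the converter. Origin: centre of its underside; z up along its axis.
- converter: Power converter in a bright steel case: flat block 40 (its x) x 26 (its y) x 20 mm high (z), dark bands at its two short ends; about 60 g. Second from the top, on the module. Origin: centre of its underside.
- module: Round black sensor module: disc 56 mm in diameter, 24 mm high, with a round green circuit board as its top face; about 90 g. Third from the top, on the heat sink. Origin: centre of its underside; z up along its axis.
- heatsink: Square aluminium heat sink, 64 x 64 mm, 22 mm high, fins on top running along its x, all four sides flat enough to grip; about 130 g. Bottom of the pile, standing on the bench. Origin: centre of its underside; x and y square to its sides, z up.
- nest_connector: Fixed black plastic plate 96 x 96 x 12 mm high lying on the bench, with one small round pocket 36 mm in diameter in its middle, 8 mm deep, its grey floor 4 mm above the bench; it is the place of the brass connector. Origin: centre of the plate's underside, on the bench; z up.
- nest_converter: Fixed black plastic plate 96 x 96 x 12 mm high lying on the bench, with one oblong pocket 52 mm (its x) x 38 mm (its y) in its middle, 8 mm deep, its grey floor 4 mm above the bench; it is the place of the converter. Origin: centre of the plate's underside, on the bench; z up, x along the pocket's long side.
- nest_module: Fixed black plastic plate 96 x 96 x 12 mm high lying on the bench, with one large round pocket 68 mm in diameter in its middle, 8 mm deep, its grey floor 4 mm above the bench; it is the place of the round module. Origin: centre of the plate's underside, on the bench; z up.
- nest_heatsink: Fixed black plastic plate 96 x 96 x 12 mm high lying on the bench, with one square pocket 76 x 76 mm in its middle, 8 mm deep, its grey floor 4 mm above the bench; it is the place of the heat sink. Origin: centre of the plate's underside, on the bench; z up, x and y square to the pocket's sides.
- bottle: White square solvent bottle with a metal cap, 58 x 58 mm, 129 mm high, standing loose on the left of the bench; a bystander. Origin: centre of its underside.
- screwdriver: Screwdriver about 170 mm long lying loose on the right of the bench, handle towards its own -x; a bystander. Origin: on the bench at the middle of its length.
Things that resemble listed ones, but are neither listed nor needed, are in the scene too. What is shaped like the module but blue is not meant.

How it is judged:
On the way, in this order (a step that is already met when the one before it is completed fails the run):
1. the brass connector lies in its own pocket, released (horizontal distance between connector and nest_connector below 0.012 m and z of connector in the frame of nest_connector between 0.001 and 0.0075 m and angle between connector's own z axis and vertical below 0.12 rad and contact force between the fingers and connector below 0.1 N and linear speed of connector below 0.03 m/s), for 0.2 s.
2. the steel power converter lies in its own pocket, released (horizontal distance between converter and nest_converter below 0.012 m and z of converter in the frame of nest_converter between 0.001 and 0.0075 m and angle between converter's own z axis and vertical below 0.12 rad and contact force between the fingers and converter below 0.1 N and linear speed of converter below 0.03 m/s), for 0.2 s.
3. the round black module lies in its own pocket, released (horizontal distance between module and nest_module below 0.012 m and z of module in the frame of nest_module between 0.001 and 0.0075 m and angle between module's own z axis and vertical below 0.12 rad and contact force between the fingers and module below 0.1 N and linear speed of module below 0.03 m/s), for 0.2 s.
4. the finned heat sink lies in its own pocket, released (horizontal distance between heatsink and nest_heatsink below 0.012 m and z of heatsink in the frame of nest_heatsink between 0.001 and 0.0075 m and angle between heatsink's own z axis and vertical below 0.12 rad and contact force between the fingers and heatsink below 0.1 N and linear speed of heatsink below 0.03 m/s), for 0.2 s.
At the end, for the whole second after the job is handed in: All four parts lie at rest (under 0.03 m/s), released and upright (within 0.12 rad), each in its own pocket: centre within 12 mm of the plate's centre and underside 1 to 7.5 mm above the plate's underside (the floor is at 4 mm) (all of step 1 and all of step 2 and all of step 3 and all of step 4); the robot touches nothing.
It fails at once if the bottle is shifted by more than 20 mm or tipped (distance of bottle from where it was at the start of the episode above 0.02 m or angle between bottle's own z axis and vertical above 0.3 rad).
It fails at once if the screwdriver is shifted by more than 20 mm (distance of screwdriver from where it was at the start of the episode above 0.02 m).
It fails at once if a part is dropped: it moves faster than 0.6 m/s while the fingers do not hold it ((linear speed of connector above 0.6 m/s and contact force between the fingers and connector below 0.05 N) or (linear speed of converter above 0.6 m/s and contact force between the fingers and converter below 0.05 N) or (linear speed of module above 0.6 m/s and contact force between the fingers and module below 0.05 N) or (linear speed of heatsink above 0.6 m/s and contact force between the fingers and heatsink below 0.05 N)).
It also fails if it takes over 96 s, if anything falls off the work surface, if the arm or the gripper's body presses on something with over 40 N, if the wrist force passes 120 N, or if a joint passes its speed limit or range.

## Working session

There is one attempt and no reset: what is moved stays moved. The work goes in short steps, Python scripts to look and compute and a shell command to move; the robot and the scene stay as the last step left them, time stands still between calls to the robot, and variables do not carry over. Pictures are saved under pics/ and viewed, at most 16 in all, crops included, and the job is handed in when it is done.

```bash
mkdir -p pics; ls; python3 - <<'E'
from station import *
import cv2,numpy as np
print(sense())
for n in("scene","top"):
    p,d=snapshot(n); np.savez(f"pics/{n}0.npz",p=p,d=d); cv2.imwrite(f"pics/{n}0.png",p[:,:,::-1]); c=camera_params(n); print(n,c)
print(camera_params("wrist"))
E
```

```text
pics
{'t': 0.0, 'q': array([ 9.98490585e-01,  5.28470052e-01,  1.43391819e+00,  1.30316894e-05,
        1.18140127e+00, -1.78491016e-01]), 'qd': array([ 0.00028419,  0.00025978,  0.00114284, -0.00130633,  0.00039488,
        0.00067963]), 'tau': array([-2.11305269e-03, -4.42354453e+01, -1.78022075e+01, -1.65371648e-04,
        8.48706550e-03, -5.35914140e-06]), 'tcp_pos': array([0.23938663, 0.5765533 , 0.23032618]), 'tool_rot': array([ 1.95639710e-01,  9.80675225e-01, -1.01973063e-03, -4.08338675e-04]), 'force': array([ 0.42305176, -0.36747601,  0.87392984]), 'ft_torque': array([ 0.01681028,  0.02828686, -0.02593139]), 'gripper_force': 0.0, 'finger_gap': 1.0025948348671494}
scene {'mtx': array([[466.81567004,   0.        , 322.63375063],
       [  0.        , 466.81567004, 240.09376179],
       [  0.        ,   0.        ,   1.        ]]), 'extrinsics': array([[ 9.96823896e-02, -6.76371289e-01,  7.29784420e-01,
         1.25552666e+00],
       [ 9.95019023e-01,  6.72052256e-02, -7.36247408e-02,
        -5.72154378e-02],
       [ 7.52334308e-04,  7.33488471e-01,  6.79701477e-01,
     
[... 447 characters left out ...]
06461e-03],
       [-5.76191498e-03,  1.71750667e-01,  9.85123601e-01,
         1.17926684e+00],
       [ 0.00000000e+00,  0.00000000e+00,  0.00000000e+00,
         1.00000000e+00]])}
{'mtx': array([[413.44412835,   0.        , 316.90576298],
       [  0.        , 413.44412835, 241.00001663],
       [  0.        ,   0.        ,   1.        ]]), 'hand_eye': array([[-6.24722277e-04,  9.57831156e-01,  2.87330970e-01,
         7.42545134e-02],
       [ 9.99999803e-01,  5.80613876e-04,  2.38721546e-04,
         9.04912816e-04],
       [ 6.18265864e-05,  2.87331063e-01, -9.57831330e-01,
        -1.41984802e-01],
       [ 0.00000000e+00,  0.00000000e+00,  0.00000000e+00,
         1.00000000e+00]])}
```

View pics/top0.png

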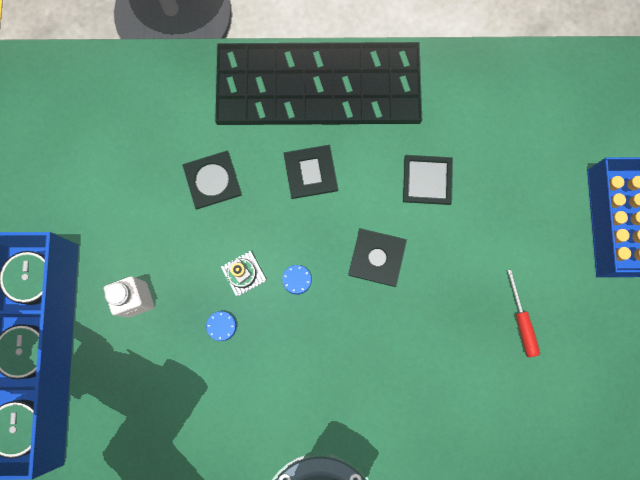

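View pics/scene0.png

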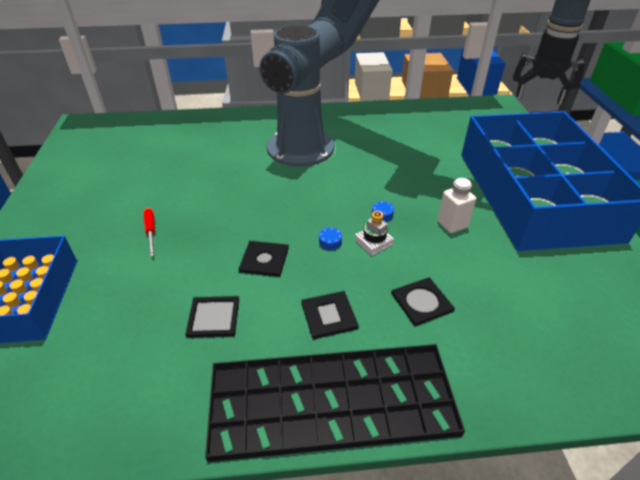

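The top view shows the pile at (243,272), with two blue discs (297,279) and (221,325) as decoys. The plates are the large round pocket at (212,180), oblong at (311,171), square at (428,180) and small round at (377,257). The bottle is at (127,296) and the screwdriver at (523,313). The scene view shows the same layout, with the pile at (376,230). Only the pile matches the parts: its brass connector stands on the steel converter, then the green-topped black disc, then the finned square.

```bash
cat > h.py <<'E'
import numpy as np, cv2
from station import *
from scipy.spatial.transform import Rotation as R
def cam(n,s=None):
    c=camera_params(n)
    if n!="wrist": return c["mtx"],c["extrinsics"]
    T=np.eye(4); T[:3,:3]=R.from_quat(s["tool_rot"]).as_matrix(); T[:3,3]=s["tcp_pos"]
    return c["mtx"],T@c["hand_eye"]
def ray(K,E,uv,z):
    uv=np.atleast_2d(np.asarray(uv,float)); d=np.c_[(uv[:,0]-K[0,2])/K[0,0],-(uv[:,1]-K[1,2])/K[1,1],-np.ones(len(uv))]@E[:3,:3].T
    return E[:3,3]+d*((z-E[2,3])/d[:,2])[:,None]
def rect(P): # min area rect of world xy points (mm)
    (c,s,a)=cv2.minAreaRect((np.asarray(P)[:,:2]*1000).astype(np.float32)); return np.round(c,1),np.round(s,1),round(a,1)
def contours(m,amin=60):
    cs,_=cv2.findContours(m.astype(np.uint8),cv2.RETR_EXTERNAL,cv2.CHAIN_APPROX_NONE)
    return [c[:,0] for c in cs if cv2.contourArea(c)>amin]
def yawinfo():
    s=sense(); M=R.from_quat(s["tool_rot"]).as_matrix()
    return s, np.degrees(np.arctan2(M[1,0],M[0,0]))   # heading of tool x
E
python3 - <<'E'
from h import *
for n in("top","scene"):
    f=np.load(f"pics/{n}0.npz");p=f["p"];K,E=cam(n)
    h=cv2.cvtColor(p,cv2.COLOR_RGB2HSV).astype(int);H,S,V=h[...,0],h[...,1],h[...,2]
    print(n)
    for c in contours((S<40)&(V>150)): 
        if 400<len(c) : continue
        u=c.mean(0)
        P=ray(K,E,c,.004); print("grey",u.round(),rect(P))
    for c in contours((V<75),300): print("dark",c.mean(0).round(),rect(ray(K,E,c,.012)))
    for c in contours((S>110)&(H>12)&(H<32)&(V>90),10): print("brass",c.mean(0).round(),rect(ray(K,E,c,.088)))
t=np.load("pics/top0.npz")["p"][225:320,180:280]; s=np.load("pics/scene0.npz")["p"][195:265,340:415]
cv2.imwrite("pics/crop.png",np.hstack([cv2.resize(x[...,::-1],(400,400),interpolation=2) for x in(t,s)]))
s,y=yawinfo();print(y)
E
```

```text
top
grey [126. 298.] (array([401.3, 379.1]), array([76.7, 75.7]), 20.8)
grey [515. 290.] (array([ 413.6, -383.4]), array([84.,  7.]), 13.8)
grey [ 18. 277.] (array([444.3, 587.6]), array([84.8, 97.4]), 89.1)
grey [243. 272.] (array([449.1, 149.1]), array([68.6, 66.7]), 28.6)
grey [377. 257.] (array([ 480.3, -114.9]), array([31.6, 32.1]), 89.0)
grey [212. 179.] (array([641.5, 216.9]), array([63. , 62.9]), 89.8)
grey [427. 179.] (array([ 639. , -219.8]), array([74. , 73.2]), 86.4)
grey [310. 171.] (array([657. ,  16.7]), array([48.8, 35.8]), 9.7)
grey [59. 20.] (array([994.8, 549.1]), array([255.8,  90.3]), 89.7)
dark [426. 181.] (array([ 636. , -217.7]), array([94.7, 96. ]), 86.6)
dark [211. 181.] (array([637.5, 215.4]), array([96.2, 94.1]), 17.7)
dark [309. 178.] (array([653.9,  17. ]), array([96.3, 92.5]), 9.8)
dark [318.  84.] (array([843.8,   1.2]), array([177.1, 420.8]), 0.1)
dark [175.  13.] (array([994.3, 312.1]), array([180.1,  78.2]), 89.6)
brass [637. 254.] (array([ 471.5, -583.1]), array([ 7.3, 18.8]), 84.6)
brass [622. 254.] (array([ 472.6, -556.8]), array([20. , 27.7]), 1
[... 2611 characters left out ...]
 -553.9]), array([153.4,  19.5]), 0.2)
brass [376. 218.] (array([463.3, 146.3]), array([22.7, 42.8]), 79.8)
brass [354.  99.] (array([-119.9,  182.9]), array([29. , 20.8]), 84.4)
brass [396.  97.] (array([-122.8,  320.8]), array([23. , 47.2]), 3.8)
brass [504.  92.] (array([-124.8,  677.3]), array([38. , 14.6]), 84.4)
brass [405.  70.] (array([-329.4,  391.7]), array([ 19.1, 278.7]), 73.1)
brass [440.  81.] (array([-286.1,  489.5]), array([149.3, 356.1]), 84.4)
brass [523.  30.] (array([-689.4,  977.3]), array([29.1, 48.2]), 84.4)
brass [465.  27.] (array([-730.3,  747.6]), array([ 15.6, 139.9]), 69.1)
brass [406.  29.] (array([-763.2,  498.2]), array([ 46.2, 201.8]), 77.3)
157.4367711285852
```

View pics/crop.png

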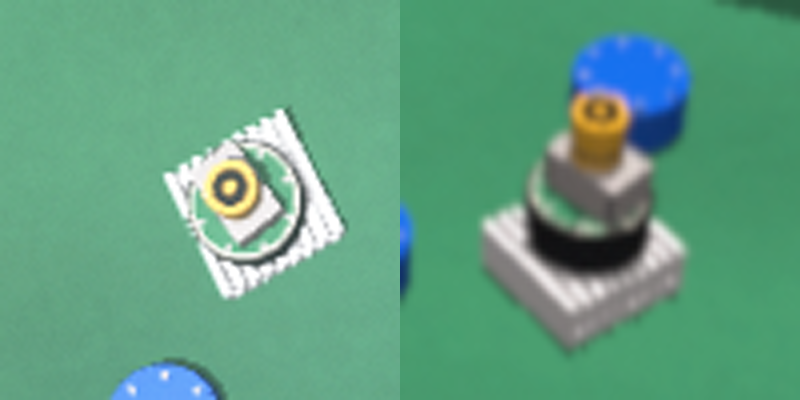

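The crop confirms the pile from top to bottom: brass ring at top-view pixel (238,269), steel block with its long axis at about 35° heading, green and black disc, then the finned square. The blue discs are excluded. I'll move above the pile for a wrist look.

```bash
cat >> h.py <<'E'
def go(x,y,z,psi=None):
    """print rows needed: turns first, then translation in the turned frame"""
    s,p=yawinfo(); psi=p if psi is None else psi
    turn=-((psi-p+180)%360-180)/6; a=np.radians(psi)
    d=np.array([x,y,z])-s["tcp_pos"]; ux=np.array([np.cos(a),np.sin(a)]); uy=np.array([np.sin(a),-np.cos(a)])
    v=np.array([d[:2]@ux,d[:2]@uy,-d[2]])/.025
    print("psi %.1f turn %.2f units; shift units"%(p,turn),v.round(2),"tcp",(s["tcp_pos"]*1000).round(1),"q6 %.2f t %.1f F %s gap %.2f gf %.0f"%(s["q"][5],s["t"],s["force"].round(1),s["finger_gap"]*85,s["gripper_force"]))
E
python3 - <<'E'
from h import *
K,E=cam("top"); print(ray(K,E,[237.75,269.4],.088))
go(.435,.15,.231,215)
E
```

```text
[[0.44522569 0.14883089 0.088     ]]
psi 157.4 turn -9.59 units; shift units [  3.38 -18.47  -0.02] tcp [239.4 576.6 230.4] q6 -0.18 t 0.1 F [ 0.1  0.1 -0.2] gap 84.81 gf 0
```

```bash
python3 -m handwheel '[[[0,0,0,-0.95],[0,0,0,-0.95],[0,0,0,-0.95],[0,0,0,-0.95],[0,0,0,-0.95],[0,0,0,-0.95],[0,0,0,-0.95],[0,0,0,-0.95],[0,0,0,-0.95],[0,0,0,-1]]]'; python3 -m handwheel '[[[0.17,-0.92,0,0],[0.17,-0.92,0,0],[0.17,-0.92,0,0],[0.17,-0.92,0,0],[0.17,-0.92,0,0],[0.17,-0.92,0,0],[0.17,-0.92,0,0],[0.17,-0.92,0,0],[0.17,-0.92,0,0],[0.17,-0.92,0,0],[0.17,-0.92,0,0],[0.17,-0.92,0,0],[0.17,-0.92,0,0],[0.17,-0.92,0,0],[0.17,-0.92,0,0],[0.17,-0.92,0,0],[0.17,-0.92,0,0],[0.17,-0.92,0,0],[0.17,-0.92,0,0],[0.17,-0.92,0,0]]]'
python3 -m handwheel '[[[0,0,0,0],[0,0,0,0]]]'
python3 - <<'E'
from h import *
go(.445,.149,.231,215)
s=sense(); p,d=snapshot("wrist"); cv2.imwrite("pics/w1.png",p[...,::-1]); np.savez("pics/w1.npz",p=p,d=d,pos=s["tcp_pos"],rot=s["tool_rot"])
E
```

```text
t: 1.35
tcp_pos: [0.2395, 0.5768, 0.2307]
tool_rot: [-0.3, 0.954, -0.0, -0.001]
force: [-0.2, -0.3, 0.4]
finger_gap: 1.002
gripper_force: 0.0
t: 3.85
tcp_pos: [0.4321, 0.1494, 0.2314]
tool_rot: [-0.298, 0.954, -0.0, 0.0]
force: [-0.7, 0.3, 0.1]
finger_gap: 0.999
gripper_force: 0.0
t: 4.1
tcp_pos: [0.4315, 0.1507, 0.2313]
tool_rot: [-0.298, 0.955, 0.0, -0.0]
force: [0.2, -0.3, -0.0]
finger_gap: 0.996
gripper_force: 0.0
psi -145.3 turn -0.05 units; shift units [-0.4  -0.36  0.01] tcp [431.5 150.7 231.3] q6 -2.09 t 4.1 F [ 0.2 -0.3 -0. ] gap 84.68 gf 0
```

View pics/w1.png

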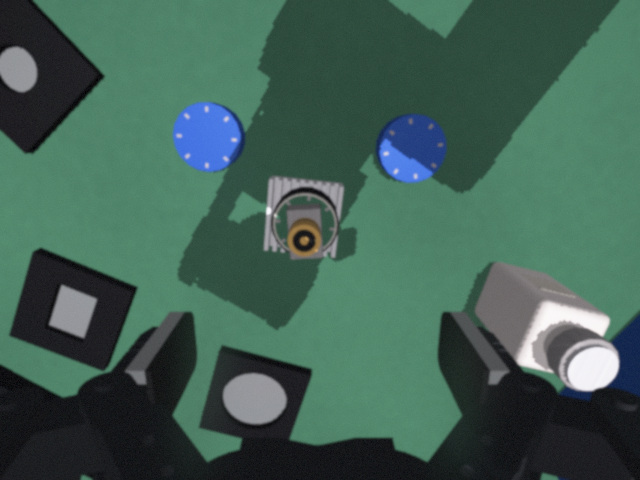

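The wrist view shows the brass ring at (304,240), the steel block lined up with the image from (287,207) to (322,258), and the heat sink about 3° off. The bottle is clear on the right. Measuring these now.

```bash
cat >> h.py <<'E'
def shot(tag):
    s=sense(); p,d=snapshot("wrist"); cv2.imwrite(f"pics/{tag}.png",p[...,::-1]); np.savez(f"pics/{tag}.npz",p=p,d=d)
    K,E=cam("wrist",s); return p,d,K,E
E
python3 - <<'E'
from h import *
p,d,K,E=shot("w2")
h=cv2.cvtColor(p,cv2.COLOR_RGB2HSV).astype(int);H,S,V=h[...,0],h[...,1],h[...,2]
print(ray(K,E,[304,240],.088))
# depth-based world points
v,u=np.mgrid[0:480,0:640]; x=(u-K[0,2])/K[0,0]*d; y=-(v-K[1,2])/K[1,1]*d
P=np.stack([x,y,-d],-1)@E[:3,:3].T+E[:3,3]; z=P[...,2]
roi=np.zeros((480,640),bool); roi[160:275,250:360]=1; roi&=d>0
for n,a,b in(("conn",.083,.1),("conv",.062,.07),("mod",.043,.05),("sink",.017,.026)):
    m=roi&(z>a)&(z<b); 
    if m.sum()<20: print(n,m.sum());continue
    Q=P[m]; print(n,m.sum(),np.median(Q[:,2]).round(4),rect(Q),cv2.minEnclosingCircle((Q[:,:2]*1000).astype(np.float32)))
for c in contours((S>60)&(H>8)&(H<32)&(V>60)&roi,20): print("brass",c.mean(0),rect(ray(K,E,c,.088)))
for c in contours((S<45)&(V>130),150):
    q=ray(K,E,c,.004); print("grey",c.mean(0).round(),rect(q))
E
```

```text
[[0.44564039 0.1512073  0.088     ]]
conn 872 0.0876 (array([446.5, 150.9]), array([24.1, 23.1]), 34.6) ((446.5020446777344, 150.96592712402344), 12.105754852294922)
conv 687 0.0655 (array([448. , 151.9]), array([40.6, 26. ]), 37.8) ((447.7347412109375, 151.7832489013672), 23.102590560913086)
mod 1802 0.0458 (array([444.4, 148.3]), array([50.8, 54.9]), 36.4) ((446.1290283203125, 149.89161682128906), 27.91509246826172)
sink 1009 0.0215 (array([448.8, 148.5]), array([64.5, 64.1]), 28.5) ((448.48291015625, 148.14825439453125), 44.822566986083984)
brass [303.94174757 237.09708738] (array([444.2, 149.7]), array([28.4, 23.8]), 34.7)
grey [253. 398.] (array([641.6, 217.7]), array([59.5, 63.4]), 34.7)
grey [589. 365.] (array([413. , 478.2]), array([62.6, 60.2]), 55.7)
grey [556. 328.] (array([403. , 430.1]), array([87.4, 82.2]), 20.9)
grey [ 72. 311.] (array([657.8,  17. ]), array([45.5, 34.1]), 9.5)
grey [294. 203.] (array([450.7, 149.4]), array([68.6, 68.2]), 28.8)
grey [17. 68.] (array([ 480.3, -115.1]), array([33.4, 28.5]), 22.3)
```

```bash
python3 -m handwheel '[[[-0.48,-0.33,0,0],[0,0,0.8,0],[0,0,0.8,0],[0,0,0.8,0],[0,0,0.8,0],[0,0,0.8,0],[0,0,0.8,0],[0,0,0.5,0],[0,0,0.5,0],[0,0,0,0]]]' 60 >/dev/null; python3 - <<'E'
from h import *
go(.4463,.1508,.075,215)
E
```

```text
psi -145.3 turn -0.04 units; shift units [0.   0.   0.42] tcp [446.4 150.8  85.6] q6 -2.09 t 5.5 F [ 0.4 -0.1 -0.4] gap 59.81 gf 0
```

```bash
python3 -m handwheel '[[[0,0,0.42,0],[0,0,0,0]]]' >/dev/null; python3 -m handwheel '[[[0,0,0,0],[0,0,0,0],[0,0,0,0],[0,0,0,0],[0,0,0,0],[0,0,0,0]]]' 15 30; python3 -m handwheel '[[[0,0,-0.3,0],[0,0,-0.6,0],[0,0,-0.8,0],[0,0,-0.8,0],[0,0,-0.5,0]]]' ; python3 - <<'E'
from h import *
go(.4803,-.115,.150,215)
p,d,K,E=shot("w3")
E
```

```text
t: 6.45
tcp_pos: [0.4468, 0.1508, 0.0762]
tool_rot: [-0.299, 0.954, -0.0, 0.0]
force: [-0.2, 0.5, 5.8]
finger_gap: 0.258
gripper_force: 29.5
t: 7.08
tcp_pos: [0.4467, 0.1508, 0.1517]
tool_rot: [-0.299, 0.954, -0.0, 0.0]
force: [0.2, -1.1, -0.4]
finger_gap: 0.26
gripper_force: 29.5
psi -145.3 turn -0.04 units; shift units [ 5.   -9.48  0.07] tcp [446.7 150.8 151.7] q6 -2.09 t 7.1 F [ 0.2 -1.1 -0.4] gap 22.11 gf 29
```

View pics/w3.png

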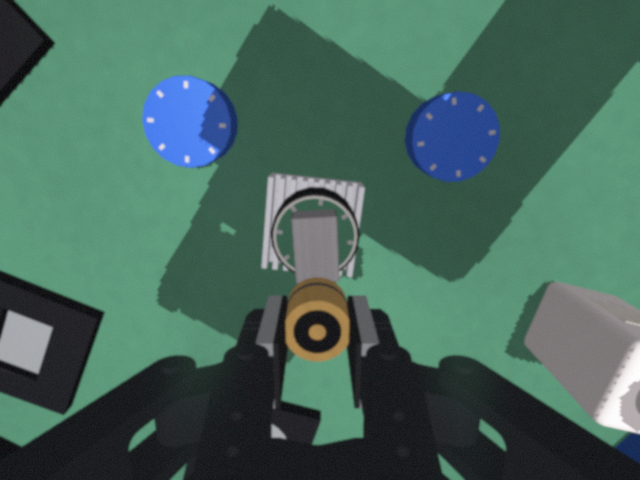

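The wrist view shows the connector held between the pads at (317,325), with the steel block still on the disc at (317,245). Carrying it over.

```bash
python3 -m handwheel '[[[0.2,-0.4,0,0],[0.4,-0.76,0,0],[0.4,-0.76,0,0],[0.4,-0.76,0,0],[0.4,-0.76,0,0],[0.4,-0.76,0,0],[0.4,-0.76,0,0],[0.4,-0.76,0,0],[0.4,-0.76,0,0],[0.4,-0.76,0,0],[0.4,-0.76,0,0],[0.4,-0.76,0,0],[0.3,-0.5,0,0],[0.1,-0.22,0,0],[0,0,0,0],[0,0,0,0]]]' >/dev/null; python3 - <<'E'
from h import *
go(.4803,-.115,.015,215)
p,d,K,E=shot("w4")
h=cv2.cvtColor(p,cv2.COLOR_RGB2HSV).astype(int);H,S,V=h[...,0],h[...,1],h[...,2]
for c in contours((V<60),1500): print("dark",c.mean(0).round(),rect(ray(K,E,c,.012)))
E
```

```text
psi -145.2 turn -0.04 units; shift units [-0.05 -0.06  5.43] tcp [ 478.5 -114.5  150.7] q6 -2.64 t 9.1 F [ 0.   0.4 -0.3] gap 22.58 gf 30
dark [613. 384.] (array([453.2, 151.8]), array([61.4, 34.2]), 16.5)
dark [277. 395.] (array([569.3, -46.7]), array([221.5, 547.3]), 34.7)
dark [312. 227.] (array([ 479.6, -113.8]), array([94.9, 95.4]), 75.7)
```

View pics/w4.png

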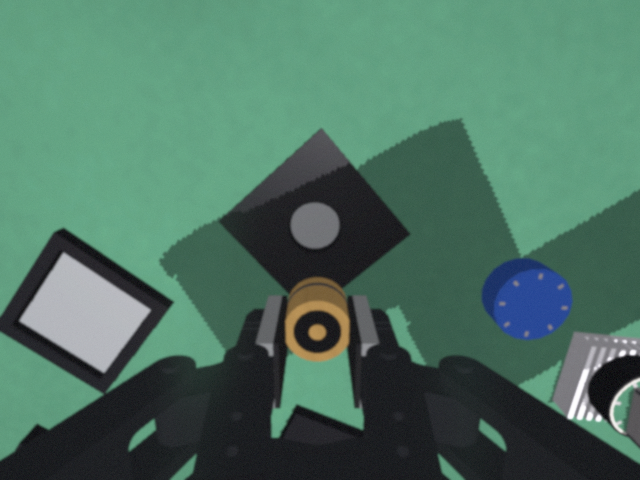

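The pocket floor is at (315,225) and the connector is held upright above it. The plate centre (480,-114) agrees with the top view. Lowering.

```bash
python3 -m handwheel '[[[-0.05,-0.04,0.4,0],[0,0,0.8,0],[0,0,0.8,0],[0,0,0.8,0],[0,0,0.8,0],[0,0,0.8,0],[0,0,0.5,0],[0,0,0.3,0],[0,0,0.1,0],[0,0,0,0],[0,0,0,0]]]'; python3 - <<'E'
from h import *
go(.4803,-.115,.0145,215)
E
```

```text
t: 10.55
tcp_pos: [0.4809, -0.1155, 0.0188]
tool_rot: [-0.299, 0.954, -0.0, 0.0]
force: [-0.5, 0.3, -1.1]
finger_gap: 0.261
gripper_force: 29.5
psi -145.3 turn -0.04 units; shift units [0.01 0.03 0.17] tcp [ 480.9 -115.5   18.8] q6 -2.64 t 10.6 F [-0.5  0.3 -1.1] gap 22.18 gf 30
```

```bash
python3 -m handwheel '[[[0,0,0.1,0],[0,0,0.06,0],[0,0,0,0],[0,0,0,0]]]';python3 -m handwheel '[[[0,0,0,0],[0,0,0,0],[0,0,0,0]]]' 50;python3 -m handwheel '[[[0,0,-0.3,0],[0,0,-0.8,0],[0,0,-1,0],[0,0,-1,0],[0,0,-1,0],[0,0,-0.9,0],[0,0,0,0]]]'; python3 - <<'E'
from h import *
go(.448,.1519,.12,217.8)
p,d,K,E=shot("w5")
v,u=np.mgrid[0:480,0:640]; x=(u-K[0,2])/K[0,0]*d; y=-(v-K[1,2])/K[1,1]*d
P=np.stack([x,y,-d],-1)@E[:3,:3].T+E[:3,3]
m=(d>0)&(np.hypot(P[...,0]-.480,P[...,1]+.115)<.03)&(P[...,2]>.018); Q=P[m]
print(m.sum(),np.median(Q[:,2]),rect(Q))
E
```

```text
t: 11.05
tcp_pos: [0.4805, -0.1154, 0.0143]
tool_rot: [-0.299, 0.954, -0.0, 0.0]
force: [-0.7, 0.2, -0.5]
finger_gap: 0.261
gripper_force: 29.5
t: 11.42
tcp_pos: [0.4805, -0.1153, 0.0143]
tool_rot: [-0.299, 0.954, 0.0, -0.0]
force: [-0.0, 0.1, -1.0]
finger_gap: 0.584
gripper_force: 0.0
t: 12.3
tcp_pos: [0.4816, -0.1158, 0.1412]
tool_rot: [-0.299, 0.954, -0.002, 0.002]
force: [1.3, 0.1, 0.3]
finger_gap: 0.587
gripper_force: 0.0
psi -145.3 turn -0.51 units; shift units [-5.5   9.28  0.85] tcp [ 481.6 -115.8  141.2] q6 -2.64 t 12.3 F [1.3 0.1 0.3] gap 49.88 gf 0
22816 0.21753235559004963 (array([ 477.1, -117.1]), array([32.3, 57.6]), 34.6)
```

View pics/w5.png

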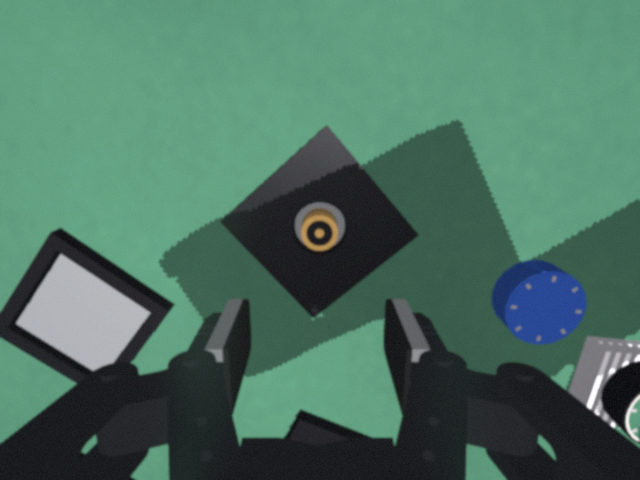

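The connector stands in its pocket, with its ring at (319,232) inside the floor circle at (319,226). Back to the pile for the converter.

```bash
python3 -m handwheel '[[[0,0,0,-0.5],[-0.2,0.4,0,0],[-0.45,0.76,0,0],[-0.45,0.76,0,0],[-0.45,0.76,0,0],[-0.45,0.76,0,0],[-0.45,0.76,0,0],[-0.45,0.76,0,0],[-0.45,0.76,0,0],[-0.45,0.76,0,0],[-0.45,0.76,0,0],[-0.45,0.76,0,0],[-0.45,0.76,0,0],[-0.2,0.42,0,0],[-0.05,0.1,0,0],[0,0,0,0],[0,0,0,0]]]' >/dev/null
cat >> h.py <<'E'
def layers(tag,cx,cy,r=.07,bands=(("conn",.083,.1),("conv",.062,.07),("mod",.043,.05),("sink",.017,.026))):
    p,d,K,E=shot(tag)
    v,u=np.mgrid[0:480,0:640]; x=(u-K[0,2])/K[0,0]*d; y=-(v-K[1,2])/K[1,1]*d
    P=np.stack([x,y,-d],-1)@E[:3,:3].T+E[:3,3]
    for n,a,b in bands:
        m=(d>0)&(np.hypot(P[...,0]-cx,P[...,1]-cy)<r)&(P[...,2]>a)&(P[...,2]<b)
        cs=contours(m,100)
        for c in cs:
            Q=P[c[:,1],c[:,0]]; print(n,c.mean(0).round(),np.median(Q[:,2]).round(4),rect(Q))
E
python3 - <<'E'
from h import *
layers("w6",.448,.15)
go(.448,.1519,.055,217.8)
E
```

```text
conv [314. 258.] 0.0649 (array([447.8, 151.8]), array([40.7, 26. ]), 37.4)
mod [314. 238.] 0.0455 (array([444.1, 148.6]), array([51. , 55.2]), 37.3)
sink [361. 214.] 0.0211 (array([417.5, 166. ]), array([26.8,  4. ]), 28.4)
sink [312. 196.] 0.0216 (array([429.9, 138.4]), array([22.1, 49. ]), 28.6)
sink [265. 226.] 0.0212 (array([463., 122.]), array([64.6,  3.9]), 28.6)
psi -142.3 turn -0.02 units; shift units [-0.12 -0.01  3.37] tcp [445.5 150.2 139.3] q6 -2.14 t 14.5 F [1.  0.5 0.6] gap 49.73 gf 0
```

```bash
python3 -m handwheel '[[[-0.1,0,0.4,0],[0,0,0.8,0],[0,0,0.8,0],[0,0,0.6,0],[0,0,0.4,0],[0,0,0.2,0],[0,0,0.1,0],[0,0,0,0]]]'; python3 -m handwheel '[[[0,0,0,0],[0,0,0,0],[0,0,0,0],[0,0,0,0],[0,0,0,0],[0,0,0,0]]]' 15 30; python3 -m handwheel '[[[0,0,-0.3,0],[0,0,-0.6,0],[0,0,-0.8,0],[0,0,-0.8,0],[0,0,-0.5,0],[0,0,0,0]]]' ; python3 - <<'E'
from h import *
go(.656,.0167,.13,189.6)
layers("w7",.447,.15)
E
```

```text
t: 15.52
tcp_pos: [0.4475, 0.1523, 0.057]
tool_rot: [-0.323, 0.946, -0.0, 0.0]
force: [-0.5, -0.6, 0.2]
finger_gap: 0.586
gripper_force: 0.0
t: 16.27
tcp_pos: [0.4476, 0.1523, 0.0574]
tool_rot: [-0.323, 0.946, -0.0, 0.001]
force: [-1.0, 0.2, 6.7]
finger_gap: 0.295
gripper_force: 30.5
t: 17.02
tcp_pos: [0.4477, 0.1524, 0.1325]
tool_rot: [-0.323, 0.946, -0.0, 0.001]
force: [-0.1, -0.3, -0.4]
finger_gap: 0.288
gripper_force: 29.8
psi -142.3 turn 4.69 units; shift units [-7.31 -6.74  0.1 ] tcp [447.7 152.4 132.5] q6 -2.14 t 17.0 F [-0.1 -0.3 -0.4] gap 24.49 gf 30
mod [313. 236.] 0.0453 (array([441.5, 146. ]), array([43.9, 55.1]), 41.8)
sink [362. 210.] 0.021 (array([417.3, 165.9]), array([26.1,  3.8]), 28.7)
sink [351. 199.] 0.0212 (array([415.8, 155.2]), array([13.2,  6.1]), 28.6)
sink [328. 190.] 0.022 (array([418.9, 139.8]), array([ 6.7, 21.6]), 20.0)
sink [279. 193.] 0.0214 (array([440.2, 118.6]), array([21.2,  4. ]), 28.4)
sink [263. 224.] 0.0211 (array([462.9, 122.1]), array([64.4,  3.7]), 28.5)
```

```bash
python3 -m handwheel '[[[0,0,0,0.95],[0,0,0,0.95],[0,0,0,0.95],[0,0,0,0.95],[0,0,0,0.89],[-0.3,-0.3,0,0],[-0.6,-0.56,0,0],[-0.6,-0.56,0,0],[-0.6,-0.56,0,0],[-0.6,-0.56,0,0],[-0.6,-0.56,0,0],[-0.6,-0.56,0,0],[-0.6,-0.56,0,0],[-0.6,-0.56,0,0],[-0.6,-0.56,0,0],[-0.6,-0.56,0,0],[-0.6,-0.5,0,0],[-0.41,-0.34,0,0],[0,0,0,0],[0,0,0,0]]]' >/dev/null; python3 - <<'E'
from h import *
go(.656,.0167,.0155,189.6)
p,d,K,E=shot("w8")
h=cv2.cvtColor(p,cv2.COLOR_RGB2HSV).astype(int);H,S,V=h[...,0],h[...,1],h[...,2]
for c in contours((V<60),1500): print("dark",c.mean(0).round(),rect(ray(K,E,c,.012)))
for c in contours((S<50)&(V>75),300): print("grey",c.mean(0).round(),rect(ray(K,E,c,.004)))
E
```

```text
psi -170.4 turn 0.00 units; shift units [-0.05 -0.02  4.64] tcp [654.7  17.  131.5] q6 -1.88 t 19.6 F [-0.9  0.7 -1.3] gap 24.87 gf 30
dark [582. 260.] (array([643.3, 200.6]), array([97.1, 75. ]), 17.7)
dark [301. 349.] (array([730.6,  33.5]), array([250.2, 509.4]), 9.5)
dark [ 19. 157.] (array([ 639.9, -173.7]), array([21.6, 95.1]), 87.2)
grey [369. 325.] (array([718. ,  68.4]), array([49.4, 14.4]), 19.5)
grey [265. 325.] (array([731. ,  -8.3]), array([13.9, 49.4]), 89.8)
grey [604. 258.] (array([642.5, 213.6]), array([66.2, 54.2]), 22.1)
grey [317. 288.] (array([698. ,  25.6]), array([134.8,  52.9]), 9.6)
grey [  4. 156.] (array([ 640.2, -187.2]), array([ 6.1, 75.4]), 87.2)
```

View pics/w8.png

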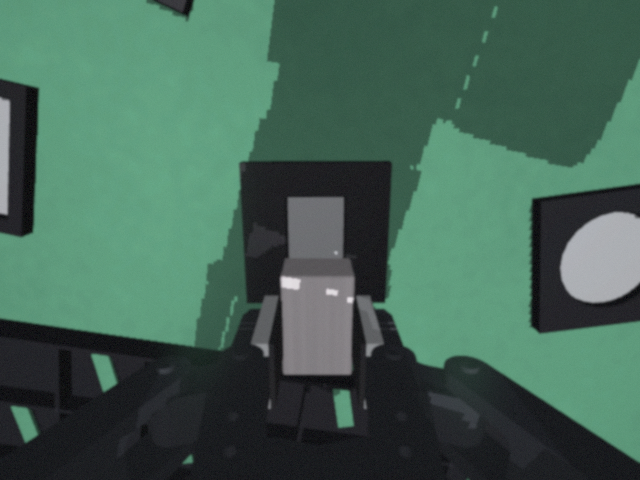

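The converter is held square at (317,315) above the oblong pocket at (316,228). The plate spans (241,162) to (388,302) and is aligned. Lowering.

```bash
python3 - <<'E'
from h import *
s=sense();K,E=cam("wrist",s);q=ray(K,E,[[241,162],[391,162],[387,302],[247,302]],.012);print(rect(q))
E
python3 -m handwheel '[[[-0.04,0,0.4,0],[0,0,0.8,0],[0,0,0.8,0],[0,0,0.8,0],[0,0,0.8,0],[0,0,0.5,0],[0,0,0.3,0],[0,0,0.1,0],[0,0,0,0],[0,0,0,0]]]'; python3 - <<'E'
from h import *
go(.656,.0167,.0155,189.6)
E
```

```text
(array([655.3,  18.7]), array([95.5, 96.7]), 9.6)
t: 20.88
tcp_pos: [0.657, 0.0167, 0.02]
tool_rot: [-0.084, 0.996, -0.0, 0.001]
force: [0.1, 0.7, -0.5]
finger_gap: 0.297
gripper_force: 29.8
psi -170.4 turn -0.00 units; shift units [0.04 0.01 0.18] tcp [657.   16.7  20. ] q6 -1.88 t 20.9 F [ 0.1  0.7 -0.5] gap 25.24 gf 30
```

```bash
python3 -m handwheel '[[[0.03,-0.03,0.1,0],[0,0,0.07,0],[0,0,0,0],[0,0,0,0]]]';python3 -m handwheel '[[[0,0,0,0],[0,0,0,0],[0,0,0,0]]]' 50;python3 -m handwheel '[[[0,0,-0.3,0],[0,0,-0.8,0],[0,0,-1,0],[0,0,-1,0],[0,0,-1,0],[0,0,-0.9,0],[0,0,0,0]]]' 85; python3 - <<'E'
from h import *
go(.446,.15,.142,208.5)
layers("w9",.656,.017,.06,(("conv",.021,.028),("plate",.009,.016)))
E
```

```text
t: 21.38
tcp_pos: [0.6559, 0.0159, 0.0154]
tool_rot: [-0.084, 0.996, -0.0, 0.0]
force: [-1.0, -0.7, 4.6]
finger_gap: 0.297
gripper_force: 30.2
t: 21.75
tcp_pos: [0.6559, 0.016, 0.0148]
tool_rot: [-0.084, 0.996, 0.0, -0.0]
force: [0.5, 0.3, 0.8]
finger_gap: 0.583
gripper_force: 0.0
t: 22.62
tcp_pos: [0.6579, 0.0157, 0.1437]
tool_rot: [-0.084, 0.996, -0.001, 0.003]
force: [0.4, -0.2, -0.3]
finger_gap: 0.99
gripper_force: 0.0
psi -170.4 turn -3.15 units; shift units [4.89 8.76 0.07] tcp [657.9  15.7 143.7] q6 -1.88 t 22.6 F [ 0.4 -0.2 -0.3] gap 84.15 gf 0
conv [317. 228.] 0.023 (array([655.1,  16.6]), array([40.4, 26. ]), 9.9)
plate [318. 222.] 0.0115 (array([656.1,  17.4]), array([95.7, 96.4]), 9.8)
```

View pics/w9.png

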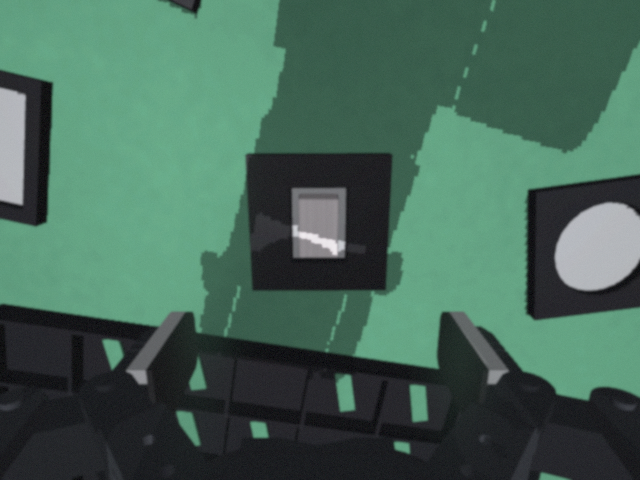

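The converter lies flat in its pocket at (318,225), within 1 mm of the plate centre. Next is the module.

```bash
python3 -m handwheel '[[[0,0,0,-0.8],[0,0,0,-0.8],[0,0,0,-0.8],[0,0,0,-0.75],[0.2,0.4,0,0],[0.42,0.76,0,0],[0.42,0.76,0,0],[0.42,0.76,0,0],[0.42,0.76,0,0],[0.42,0.76,0,0],[0.42,0.76,0,0],[0.42,0.76,0,0],[0.42,0.76,0,0],[0.42,0.76,0,0],[0.42,0.76,0,0],[0.42,0.76,0,0],[0,0,0,0],[0,0,0,0]]]' >/dev/null
python3 - <<'E'
from h import *
layers("w10",.448,.15)
go(.4463,.15,.027,208.5)
E
```

```text
mod [314. 242.] 0.0452 (array([445.9, 149.7]), array([55.2, 55.3]), 7.4)
sink [357. 207.] 0.0212 (array([419.4, 167. ]), array([31. ,  3.7]), 28.7)
sink [275. 200.] 0.0211 (array([440.4, 118.4]), array([21.5,  3.7]), 27.6)
sink [264. 232.] 0.0209 (array([462.5, 121.7]), array([63.7,  3.9]), 28.5)
psi -151.5 turn -0.00 units; shift units [ 0.03 -0.02  4.53] tcp [446.7 150.8 140.2] q6 -1.98 t 25.0 F [-0.2 -0.9  0.1] gap 84.59 gf 0
```

```bash
python3 -m handwheel '[[[0.03,-0.02,0.4,0],[0,0,0.8,0],[0,0,0.8,0],[0,0,0.8,0],[0,0,0.7,0],[0,0,0.5,0],[0,0,0.3,0],[0,0,0.2,0],[0,0,0,0]]]'; python3 -m handwheel '[[[0,0,0,0],[0,0,0,0],[0,0,0,0],[0,0,0,0],[0,0,0,0],[0,0,0,0]]]' 45 40; python3 -m handwheel '[[[0,0,-0.3,0],[0,0,-0.6,0],[0,0,-0.8,0],[0,0,-0.8,0],[0,0,-0.8,0],[0,0,-0.7,0],[0,0,0,0]]]' ; python3 - <<'E'
from h import *
go(.6405,.2168,.13,208.5)
layers("w11",.448,.15)
E
```

```text
t: 26.1
tcp_pos: [0.4452, 0.1501, 0.0275]
tool_rot: [-0.246, 0.969, 0.0, -0.0]
force: [-0.9, -0.5, -0.2]
finger_gap: 0.994
gripper_force: 0.0
t: 26.85
tcp_pos: [0.4455, 0.1502, 0.0283]
tool_rot: [-0.246, 0.969, -0.0, 0.001]
force: [0.2, 0.4, 5.3]
finger_gap: 0.626
gripper_force: 41.3
t: 27.72
tcp_pos: [0.446, 0.1502, 0.1293]
tool_rot: [-0.246, 0.969, -0.0, 0.002]
force: [0.7, -0.1, -1.5]
finger_gap: 0.626
gripper_force: 42.2
psi -151.5 turn 0.00 units; shift units [-8.11 -1.37 -0.03] tcp [446.  150.2 129.3] q6 -1.98 t 27.7 F [ 0.7 -0.1 -1.5] gap 53.24 gf 42
sink [359. 223.] 0.0212 (array([425.3, 170.2]), array([44.2,  3.8]), 28.5)
sink [347. 219.] 0.0212 (array([426.8, 162.5]), array([39.6,  3.7]), 28.8)
sink [335. 218.] 0.0213 (array([429.2, 155.2]), array([36.9,  3.6]), 28.4)
sink [322. 216.] 0.0215 (array([432., 148.]), array([35.1,  3.2]), 28.6)
sink [310. 216.] 0.0214 (array([436. , 141.6]), array([35.8,  3.2]), 28.2)
sink [298. 217.] 0.0214 (array([439.7, 135.2]), array([36.8,  3.3]), 27.8)
sink [286. 219.] 0.0211 (array([445. , 129.4]), array([40. ,  3.7]), 28.4)
sink [274. 222.] 0.0212 (array([450.4, 123.8]), array([44.4,  3.8]), 28.4)
sink [263. 227.] 0.021 (array([456.7, 118.7]), array([50.6,  3.8]), 28.5)
```

View pics/w11.png

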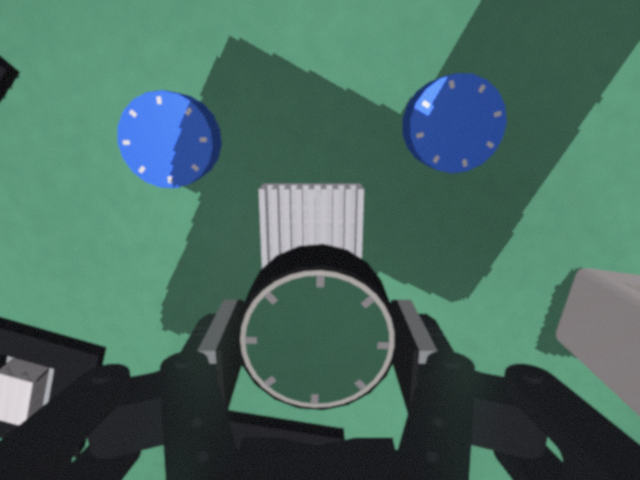

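The module is held level, with its face at (318,338); the heat sink stays at (312,222). Carrying the module.

```bash
python3 -m handwheel '[[[-0.4,-0.07,0,0],[-0.75,-0.13,0,0],[-0.75,-0.13,0,0],[-0.75,-0.13,0,0],[-0.75,-0.13,0,0],[-0.75,-0.13,0,0],[-0.75,-0.13,0,0],[-0.75,-0.13,0,0],[-0.75,-0.13,0,0],[-0.75,-0.13,0,0],[-0.6,-0.1,0,0],[-0.36,-0.03,0,0],[0,0,0,0],[0,0,0,0]]]' >/dev/null; python3 - <<'E'
from h import *
layers("w12",.6405,.2168,.08,(("plate",.009,.016),))
go(.6405,.2168,.011,208.5)
E
```

```text
plate [310. 213.] 0.0112 (array([640.5, 217. ]), array([96.3, 96.5]), 17.6)
psi -151.5 turn -0.00 units; shift units [-0.06 -0.03  4.65] tcp [638.8 216.6 127.2] q6 -1.91 t 29.6 F [ 0.4  0.2 -1.4] gap 53.35 gf 42
```

View pics/w12.png

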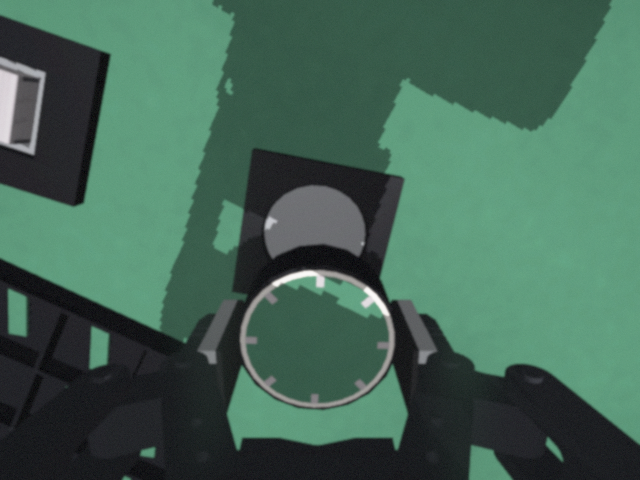

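The module is above the large pocket, whose floor is at (315,230), and the plate centre is at (640.5,217). Lowering in stages.

```bash
python3 -m handwheel '[[[-0.04,-0.02,0.4,0],[0,0,0.8,0],[0,0,0.8,0],[0,0,0.8,0],[0,0,0.7,0],[0,0,0.5,0],[0,0,0.3,0],[0,0,0.1,0],[0,0,0,0],[0,0,0,0]]]'; python3 - <<'E'
from h import *
go(.6405,.217,.0105,208.5)
E
```

```text
t: 30.82
tcp_pos: [0.6413, 0.2169, 0.0183]
tool_rot: [-0.246, 0.969, -0.0, 0.001]
force: [1.0, 0.8, -1.2]
finger_gap: 0.627
gripper_force: 42.2
psi -151.5 turn -0.00 units; shift units [0.03 0.02 0.31] tcp [641.3 216.9  18.3] q6 -1.91 t 30.8 F [ 1.   0.8 -1.2] gap 53.32 gf 42
```

```bash
python3 -m handwheel '[[[0.02,0.02,0.1,0],[0,0,0.1,0],[0,0,0,0]]]'; python3 -m handwheel '[[[0,0,0.06,0],[0,0,0.04,0],[0,0,0,0],[0,0,0,0]]]'
```

```text
t: 31.2
tcp_pos: [0.6398, 0.2169, 0.0123]
tool_rot: [-0.246, 0.969, 0.0, -0.0]
force: [-0.4, 0.3, -0.2]
finger_gap: 0.628
gripper_force: 42.2
t: 31.7
tcp_pos: [0.6401, 0.217, 0.0104]
tool_rot: [-0.246, 0.969, -0.0, 0.0]
force: [-2.0, -0.5, 3.8]
finger_gap: 0.629
gripper_force: 42.6
```

Touchdown at the expected height, with 4 N contact. Releasing.

```bash
python3 -m handwheel '[[[0,0,0,0],[0,0,0,0],[0,0,0,0]]]' 85;python3 -m handwheel '[[[0,0,-0.3,0],[0,0,-0.8,0],[0,0,-1,0],[0,0,-1,0],[0,0,-1,0],[0,0,-0.9,0],[0,0,0,0]]]'; python3 - <<'E'
from h import *
layers("w13",.6405,.217,.07,(("mod",.024,.033),("plate",.009,.016)))
go(.4487,.1485,.138,208.5)
E
```

```text
t: 32.08
tcp_pos: [0.6401, 0.217, 0.0099]
tool_rot: [-0.246, 0.969, 0.0, -0.0]
force: [-0.1, 0.3, -0.6]
finger_gap: 0.996
gripper_force: 0.0
t: 32.95
tcp_pos: [0.6421, 0.2174, 0.1389]
tool_rot: [-0.246, 0.969, -0.0, 0.003]
force: [-0.1, -0.6, -0.4]
finger_gap: 0.996
gripper_force: 0.0
mod [318. 232.] 0.0271 (array([639.9, 218.2]), array([55.3, 55.2]), 70.1)
plate [315. 222.] 0.0114 (array([640.9, 217.1]), array([96.9, 96.3]), 17.6)
psi -151.5 turn -0.00 units; shift units [ 8.07  1.26 -0.04] tcp [640.9 217.1 137.1] q6 -1.91 t 33.0 F [ 0.6 -0.3  0.5] gap 84.71 gf 0
```

View pics/w13.png

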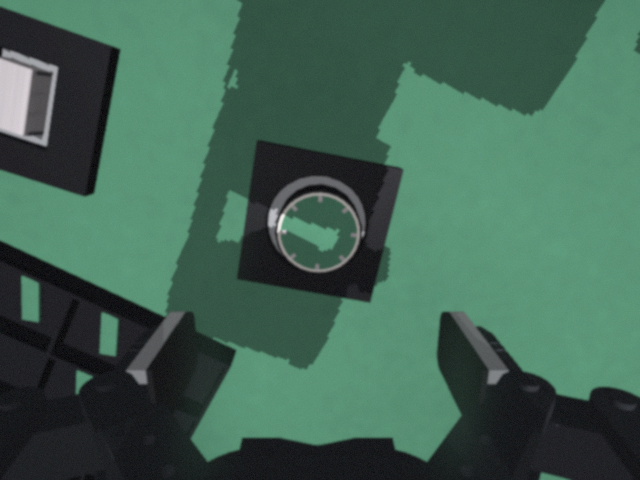

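The module sits flat in its pocket at (318,232), within 1.5 mm of the plate centre. Next is the heat sink.

```bash
python3 -m handwheel '[[[0.4,0.06,0,0],[0.75,0.12,0,0],[0.75,0.12,0,0],[0.75,0.12,0,0],[0.75,0.12,0,0],[0.75,0.12,0,0],[0.75,0.12,0,0],[0.75,0.12,0,0],[0.75,0.12,0,0],[0.75,0.12,0,0],[0.6,0.08,0,0],[0.32,0.04,0,0],[0,0,0,0],[0,0,0,0]]]' >/dev/null; python3 - <<'E'
from h import *
p,d,K,E=shot("w14")
v,u=np.mgrid[0:480,0:640]; x=(u-K[0,2])/K[0,0]*d; y=-(v-K[1,2])/K[1,1]*d
P=np.stack([x,y,-d],-1)@E[:3,:3].T+E[:3,3]
Q=P[(d>0)&(np.hypot(P[...,0]-.4487,P[...,1]-.1485)<.06)&(P[...,2]>.018)&(P[...,2]<.025)]
print(rect(Q),np.median(Q[:,2]))
c=rect(Q)[0]/1000
go(c[0],c[1],.002,208.5)
E
```

```text
(array([448.5, 148.5]), array([64.5, 64.3]), 28.4) 0.021422261433324596
psi -151.5 turn -0.00 units; shift units [0.01 0.   5.33] tcp [448.7 148.5 135.2] q6 -1.99 t 34.8 F [-0.2  0.4 -0. ] gap 84.89 gf 0
```

```bash
python3 -m handwheel '[[[0,0,0.4,0],[0,0,0.8,0],[0,0,0.8,0],[0,0,0.8,0],[0,0,0.8,0],[0,0,0.7,0],[0,0,0.4,0],[0,0,0.3,0],[0,0,0.15,0],[0,0,0.05,0],[0,0,0,0]]]'; python3 -m handwheel '[[[0,0,0,0],[0,0,0,0],[0,0,0,0],[0,0,0,0],[0,0,0,0],[0,0,0,0]]]' 55 50; python3 -m handwheel '[[[0,0,-0.2,0],[0,0,-0.4,0],[0,0,-0.8,0],[0,0,-0.8,0],[0,0,-0.8,0],[0,0,-0.8,0],[0,0,-0.7,0],[0,0,-0.4,0],[0,0,0,0]]]' ; python3 - <<'E'
from h import *
go(.638,-.2195,.13,176.6)
shot("w15")
E
```

```text
t: 36.17
tcp_pos: [0.448, 0.1484, 0.0054]
tool_rot: [-0.246, 0.969, -0.0, 0.0]
force: [0.2, 0.6, 0.4]
finger_gap: 0.995
gripper_force: 0.0
t: 36.92
tcp_pos: [0.448, 0.1484, 0.0057]
tool_rot: [-0.246, 0.969, -0.0, 0.0]
force: [-0.9, 0.7, 4.5]
finger_gap: 0.731
gripper_force: 54.5
t: 38.05
tcp_pos: [0.448, 0.1484, 0.1283]
tool_rot: [-0.246, 0.969, -0.0, 0.001]
force: [0.3, 0.1, -0.6]
finger_gap: 0.73
gripper_force: 55.1
psi -151.5 turn 5.32 units; shift units [ -8.46 -14.24  -0.07] tcp [448.  148.4 128.3] q6 -1.99 t 38.0 F [ 0.3  0.1 -0.6] gap 62.07 gf 55
```

View pics/w15.png

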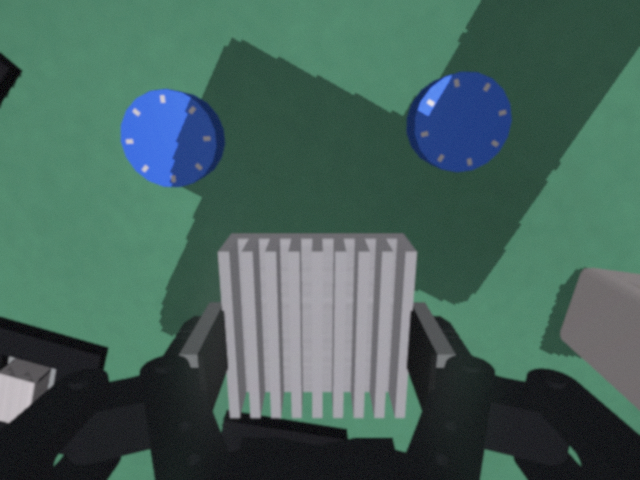

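The heat sink is held square and level at (317,325). Carrying it to the square pocket.

```bash
python3 -m handwheel '[[[0,0,0,0.9],[0,0,0,0.9],[0,0,0,0.9],[0,0,0,0.9],[0,0,0,0.9],[0,0,0,0.82]]]' >/dev/null; python3 -m handwheel '[[[-0.2,-0.34,0,0],[-0.46,-0.78,0,0],[-0.46,-0.78,0,0],[-0.46,-0.78,0,0],[-0.46,-0.78,0,0],[-0.46,-0.78,0,0],[-0.46,-0.78,0,0],[-0.46,-0.78,0,0],[-0.46,-0.78,0,0],[-0.46,-0.78,0,0],[-0.46,-0.78,0,0],[-0.46,-0.78,0,0],[-0.46,-0.78,0,0],[-0.46,-0.78,0,0],[-0.46,-0.78,0,0],[-0.46,-0.78,0,0],[-0.46,-0.78,0,0],[-0.46,-0.74,0,0],[-0.3,-0.5,0,0],[-0.13,-0.18,0,0]]]' >/dev/null;  python3 -m handwheel '[[[0,0,0,0],[0,0,0,0]]]' >/dev/null; python3 - <<'E'
from h import *
layers("w16",.638,-.22,.08,(("plate",.009,.016),("all",-.01,.007)))
go(.638,-.2195,.010,176.6)
E
```

```text
plate [315. 188.] 0.011 (array([ 612.7, -217.5]), array([96.3, 45.1]), 86.5)
all [315. 206.] 0.0041 (array([ 619.4, -217.9]), array([76.4, 36. ]), 86.6)
all [312. 191.] -0.0003 (array([ 618.1, -220. ]), array([159.7, 120. ]), 89.7)
psi 176.6 turn 0.00 units; shift units [-0.04 -0.03  4.7 ] tcp [ 636.9 -218.7  127.5] q6 -2.01 t 41.6 F [-0.5 -0.  -1.1] gap 62.15 gf 55
```

View pics/w16.png

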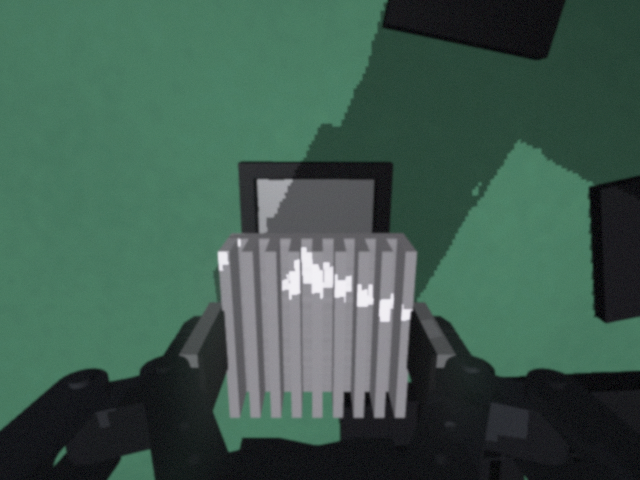

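The heat sink is above the square pocket. The visible near edge puts the plate centre at (638,-219), as before. Lowering.

```bash
python3 -m handwheel '[[[-0.02,-0.02,0.4,0],[0,0,0.8,0],[0,0,0.8,0],[0,0,0.8,0],[0,0,0.7,0],[0,0,0.5,0],[0,0,0.3,0],[0,0,0.1,0],[0,0,0,0],[0,0,0,0]]]'; python3 - <<'E'
from h import *
go(.638,-.2192,.0095,176.6)
E
```

```text
t: 42.9
tcp_pos: [0.6383, -0.2204, 0.0183]
tool_rot: [0.03, 1.0, -0.0, 0.001]
force: [0.0, -0.0, -1.0]
finger_gap: 0.734
gripper_force: 55.1
psi 176.6 turn -0.00 units; shift units [0.02 0.05 0.35] tcp [ 638.3 -220.4   18.3] q6 -2.01 t 42.9 F [ 0. -0. -1.] gap 62.42 gf 55
```

```bash
python3 -m handwheel '[[[0,0.04,0.1,0],[0,0,0.1,0],[0,0,0,0]]]'; python3 -m handwheel '[[[0,0,0.06,0],[0,0,0.05,0],[0,0,0,0],[0,0,0,0]]]'
```

```text
t: 43.28
tcp_pos: [0.6377, -0.2189, 0.0123]
tool_rot: [0.03, 1.0, 0.0, -0.0]
force: [0.1, -0.4, -0.8]
finger_gap: 0.734
gripper_force: 55.1
t: 43.78
tcp_pos: [0.6379, -0.2192, 0.0098]
tool_rot: [0.03, 1.0, -0.0, 0.0]
force: [0.1, -0.4, -1.4]
finger_gap: 0.731
gripper_force: 55.1
```

```bash
python3 -m handwheel '[[[0,0,0.02,0],[0,0,0.01,0],[0,0,0,0]]]'; python3 -m handwheel '[[[0,0,0,0],[0,0,0,0],[0,0,0,0]]]' 85;python3 -m handwheel '[[[0,0,-0.3,0],[0,0,-0.8,0],[0,0,-1,0],[0,0,-1,0],[0,0,-1,0],[0,0,-1,0],[0,0,-1,0],[0,0,0,0]]]'; python3 - <<'E'
from h import *
layers("w17",.638,-.219,.07,(("plate",.009,.016),))
p,d,K,E=shot("w18")
v,u=np.mgrid[0:480,0:640]; x=(u-K[0,2])/K[0,0]*d; y=-(v-K[1,2])/K[1,1]*d
P=np.stack([x,y,-d],-1)@E[:3,:3].T+E[:3,3]
Q=P[(d>0)&(np.hypot(P[...,0]-.638,P[...,1]+.219)<.055)&(P[...,2]>.022)&(P[...,2]<.032)]
print(rect(Q),np.median(Q[:,2]))
p,d=snapshot("top"); cv2.imwrite("pics/top9.png",cv2.resize(p[130:370,80:560,::-1],(800,400)))
E
```

```text
t: 44.15
tcp_pos: [0.6379, -0.2191, 0.0098]
tool_rot: [0.03, 1.0, -0.0, 0.0]
force: [-2.4, 1.0, 5.3]
finger_gap: 0.733
gripper_force: 55.8
t: 44.52
tcp_pos: [0.6378, -0.2191, 0.0088]
tool_rot: [0.03, 1.0, 0.0, -0.0]
force: [-0.9, -0.8, 0.3]
finger_gap: 0.997
gripper_force: 0.0
t: 45.52
tcp_pos: [0.6397, -0.22, 0.1656]
tool_rot: [0.03, 1.0, -0.002, 0.003]
force: [-0.4, -0.7, 0.3]
finger_gap: 0.995
gripper_force: 0.0
plate [317. 214.] 0.0114 (array([ 638.5, -219.1]), array([96.3, 96.7]), 86.3)
(array([ 637.9, -218.3]), array([64.3, 64.3]), 86.6) 0.02544150730121114
```

View pics/top9.png

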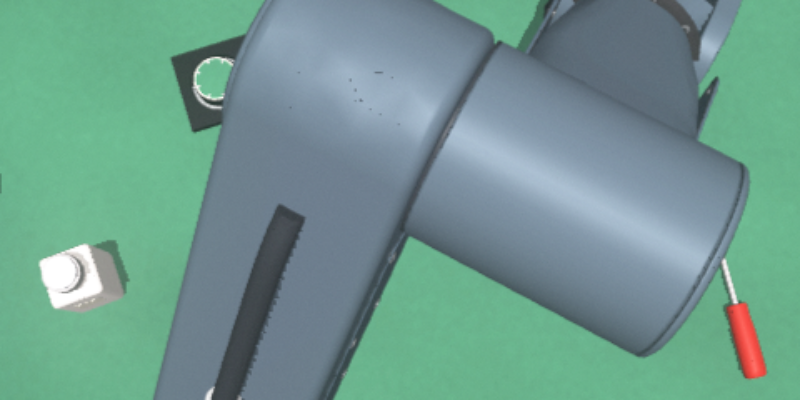

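The heat sink is flat in its pocket: its top is at 25.4 mm and it is within 1 mm of the plate centre. The top view shows the module still seated at (215,78), with the bottle and screwdriver where they were. The robot touches nothing, so I'm handing in.

```bash
python3 -c "
from station import *
print(sign_off())"
```

```text
the job is handed in; nothing more can be done
None
```

All four parts were set flat in their own pockets in order and released, the bottle and screwdriver were not touched, and the job was handed in at about 46 s; sign-off returned no verdict.

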